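Unlatch the charging box and load the battery pack

TASK

Swing the latch lever of the grey charging box round towards the front until it is well clear of the lid, then raise the lid by its handle until it stands about upright. Pick up the longer of the two green battery packs and set it down, upright and without dropping it, fully home in the black cradle on the box floor, either way round; leave the lid up and leave the shorter pack where it is.

Things in the scene. Friction and masses are not known exactly. Their poses are not given: they have to be found in the camera images.
- charge_box: Grey sheet-metal charging box, fixed to the bench, 170 (x) x 200 (y) mm, walls 5 mm thick and 95 mm high, open at the top under the lid. Origin: centre of its underside, on the bench. Its x axis points from its front (latch side, towards the robot) to its back (lid hinges), z up; it is turned about the vertical by up to 0.2 rad and stands on the left or on the right half of the bench.
- cradle (a point): Centre of the cradle on the box floor, 5 mm above the bench, at the box's centre, axes as the box's. The cradle is a rectangle of black ridges 12 mm high on the floor, 146 mm (along box x) x 50 mm (along box y) clear inside, for a pack standing upright with its length along box x. The box's side walls are 95 mm from the centre (inner faces), its front and back walls 80 mm.
- lid (a joint): Lid angle in rad: 0 shut, 1.57 upright, stop at 1.65; the front edge rises and goes back. Lid 0.3 kg, a flat plate 170 x 200 x 8 mm whose top is 103.5 mm over the bench when shut. The stiff hinge (about 0.4 N m friction) keeps it at any angle; raising it takes about 5 N at the handle. The latch lever blocks it until swung about 0.6 rad or more.
- lid_hinge (a point): Point on the lid's hinge line, at the middle of the box's back edge, 95.5 mm over the bench; the hinge line runs along this point's y axis (box y).
- lid_handle (a point): Middle of the lid's black handle bar: a round bar of 10 mm diameter and 60 mm length along box y, on two end posts, its axis 35 mm above the lid's top face, 140 mm in front of the hinge line and 55 mm to the +y side of the box's centre line. The point turns with the lid, its y axis along the bar.
- latch (a joint): Latch lever angle in rad: starts near 0 (at most 0.15), lever lying over the lid; grows, counter-clockwise seen from above, as the lever swings to the front of the box; about 0.6 is just clear of the lid, stop at 1.9. It stays where it is left; about 1 N at the peg moves it.
- latch_pivot (a point): The lever's upright pivot axis, on a bracket at the front of the box (96 mm in front of the box's centre and 75 mm to its -y side), 106 mm over the bench.
- latch_peg (a point): Point on the upright round peg at the free end of the lever, 70 mm from the pivot axis. The lever is a steel bar 14 mm wide, its top 114 mm over the bench, reaching 78 mm from the pivot; the peg is 12 mm thick and stands 34 mm up from the bar to 148 mm over the bench, this point 12 mm below its top. At angle 0 the peg lies from the pivot at 55 degrees to box x, turned towards box +y.
- long_pack: The longer green paper-wrapped battery pack, 134 (x) x 40 (y) x 68 (z) mm, standing upright on a black 3 mm mat; about 0.5 to 0.85 kg. Origin: centre of its underside, x along its length. On top lie a flat circuit board and, at the +x end within 13 mm of the edge, a small yellow socket up to 80 mm over its underside. Its length lies within 0.5 rad of the world x axis. Grip it across its 40 mm width.
- short_pack: The shorter pack, made alike, 76 x 40 x 68 mm, on the same mat beside the longer one, on either side of it. Origin: centre of its underside. Not to be moved.
Not all that is in view belongs to the job. What is shaped like the long_pack but blue or purple is not meant.

How it is judged:
By the outcome, as a careful person would: the job done as asked, in the order asked, and still so for the second after the job is handed in, with the robot touching nothing.
It also fails if it takes over 69 s, if anything falls off the work surface, if the arm or the gripper's body presses on something with over 40 N, if the wrist force passes 120 N, or if a joint passes its speed limit or range.

ROBOT

A 6-joint arm with a two-finger parallel gripper is mounted at the origin on the work surface. World frame = base frame: x ahead of the robot, y to its left, z up, the work surface at z = 0. Lengths are in m, angles in rad, forces in N, time in s.
With the tool pointing down it reaches from about 0.275 to 0.775 m from the base axis. Payload 14.6 kg.
Tool frame: the origin (TCP) lies at the very end of the fingers, on their centre line; the grasp point (between the pads) lies 19 mm behind it; z points along the fingers, y is the line along which they close (so a half turn about z gives the same grasp; the last joint's range is limited). The gripper opens to 85 mm and grips with 20 to 120 N. Pads are 22 mm wide; open, the fingers measure 114 mm over their backs; the gripper's body (76 mm by 85 mm) begins 54 mm behind the grasp point. The pads swing forward as they close: fully open they stand 13 mm farther back than shut.
Start: joints at [1.026, 0.263, -0.048, 1.259, 0, 1.415], TCP at [0.2, 0.486, 0.231] pointing down, gripper open.
Joint ranges: [-2.65, 2.65], [-0.89, 1.7], [-1.18, 1.37], [-2.13, 2.11], [-1.35, 1.29], [-3.14, 3.14]. Speed limits (rad/s): [1.89, 1.89, 2.57, 2.79, 3.14, 3.14].

INTERFACE

Orientations are given as a unit quaternion [x, y, z, w].
In Python, from cell import bot, vision gives the robot as it stands. The module is installed in compiled form; this text tells all that it offers.
- The arm moves only by the tool servo_tool, never from a script. Its argument "series" is a list that holds one entry, the list of rows, each a list of 7 numbers: the turn, a rotation vector about the world's x, y, z in rad, then the shift along the world's x, y, z in m, then the gripper command: -1 is fully open, 1 is shut, values between are in proportion. In form: [[[ax, ay, az, dx, dy, dz, gripper], ...]]. A call has 1 to 5 rows; each row shifts and turns the commanded pose from where the row before left it; what a row does not reach is not made up. A row lasts 1/12 s, in which the tool goes at most 41.7 mm and 7.16 degrees, less where a joint would pass 70% of its speed; a pose out of reach is approached as far as the arm can. A call is refused whole if a number of a shift passes 0.0417 or a number of a turn 0.125, either way. A call with a gripper value outside its range is refused whole. The fingers move at their own pace and stop on an object; the grip force is fixed at half the most. Time passes only in rows, so rows that do not move let the fingers close. It gives the time, the measured TCP pose, the force, the opening and the grip force at its end, in the units of the state.
- bot.state(): the state, without advancing time (a new reading comes with each control period).
- vision.grab_frame(name): name is "scene" or "top" or "wrist"; returns the picture (400x640x3 uint8, blue, green, red); there is no depth.
- vision.camera_model(name): a dict with "fx", "fy", "cx", "cy" (pixels), "k1" (the pictures are not rectified: a ray, as slopes to the right and down, at radius r is drawn at 1 + k1 r^2 times it, then the intrinsics apply), "extrinsics" (4x4, takes a point from camera to world coordinates). Camera axes: x right, y up, looking along -z (the intrinsics and any distortion apply to the point x, -y, -z); pixel columns grow to the right and rows downward; lengths in m; the calibration is good to about 2 mm. A picture is of the moment at which its call begins: read the wrist's pose just before it. camera_model takes no time and is no camera call; for the wrist camera it gives the pose at the moment of the call.
- bot.finish_job(): hands the job in; it is judged then, once.
The state is a dict: "time_s": time; "joints": joint angles; "qd": joint speeds; "tau": joint torques, N m; "position": TCP position; "orientation": TCP orientation; "force": force on the tool from outside, world axes, zero at the start; "torque": the same for the moment, N m; "finger_gap": opening from 0.0 (shut) to 1.0 (fully open); "gripper_force": force on a finger pad.
Only numpy, scipy, OpenCV 4.12 (cv2) and the standard library are available. Lean on these libraries where they do the work, as an engineer would, in place of code of your own. Each camera call takes 0.05 s, during which the arm holds its last target. There are 200 camera calls.

## Working session

There is one attempt and no reset: what is moved stays moved. The work goes in short steps, Python scripts to look and compute and a tool call to move; the robot and the scene stay as the last step left them, time stands still between calls to the robot, and variables do not carry over. Pictures are saved under pics/ and viewed, at most 10 in all, crops included, and the job is handed in when it is done.

Besides the shell and the picture viewer there is one more tool, called after "Emit:" by a JSON object that holds its "api" and its "payload", one argument or row to a line. servo_tool: Moves the arm, as the interface text tells. Its arguments: {"type":"object","properties":{"series":{"type":"array"}},"required":["series"]}

```bash
mkdir -p pics
cat > h.py <<'E'
import numpy as np, cv2
from cell import bot, vision
def ray(m,u,v):
    d=np.array([(u-m["cx"])/m["fx"],(v-m["cy"])/m["fy"]]);s=d.copy()
    for _ in range(20): s=d/(1+m["k1"]*(s@s))
    E=np.array(m["extrinsics"]);return E[:3,3],E[:3,:3]@np.array([s[0],-s[1],-1])
def onz(m,u,v,z):
    o,d=ray(m,u,v);return o+d*(z-o[2])/d[2]
def proj(m,p):
    E=np.array(m["extrinsics"]);q=E[:3,:3].T@(np.array(p)-E[:3,3]);s=np.array([q[0],-q[1]])/-q[2]
    s=s*(1+m["k1"]*(s@s));return s[0]*m["fx"]+m["cx"],s[1]*m["fy"]+m["cy"]
E
python3 - <<'E'
from h import *
for n in("scene","top"):
    cv2.imwrite(f"pics/{n}0.png",vision.grab_frame(n));m=vision.camera_model(n);print(n,m)
print(bot.state())
E
```

```text
scene {'fx': 379.86210317863646, 'fy': 379.86210317863646, 'cx': 326.6018825903878, 'cy': 196.35048987587433, 'k1': -0.004043083148297743, 'extrinsics': array([[-0.68449738, -0.54950289,  0.47907193,  0.89389582],
       [ 0.72896262, -0.52381167,  0.44072082,  0.36247397],
       [ 0.0087661 ,  0.65089777,  0.75911478,  0.76680323],
       [ 0.        ,  0.        ,  0.        ,  1.        ]])}
top {'fx': 405.09710236670924, 'fy': 405.09710236670924, 'cx': 322.4723257558396, 'cy': 195.57828353189365, 'k1': 0.023942597844994022, 'extrinsics': array([[ 0.01439219,  0.98181665, -0.18928534,  0.25785563],
       [-0.99987933,  0.01523889,  0.00301842, -0.01369285],
       [ 0.00584803,  0.18921906,  0.98191749,  1.06670611],
       [ 0.        ,  0.        ,  0.        ,  1.        ]])}
{'time_s': 0.1, 'joints': array([ 1.02568720e+00,  2.63477704e-01, -4.88293671e-02,  1.25938847e+00,
        3.82645373e-05,  1.41550029e+00]), 'qd': array([ 0.00040878, -0.00139771,  0.00192072, -0.00043118, -0.00024446,
        0.00027463]), 'tau': array([ 3.04150082e-03, -6.38577461e+01,  3.85064077e+01,  1.00240385e-02,
       -1.27661910e-04,  1.09960220e-05]), 'position': array([0.19938554, 0.48542742, 0.23088801]), 'orientation': array([ 1.93674842e-01,  9.81065672e-01, -4.15753780e-04, -1.72226005e-04]), 'force': array([-0.33025761, -0.97859116,  0.72562818]), 'torque': array([-0.03659302,  0.01143504,  0.01851998]), 'gripper_force': 0.0, 'finger_gap': 1.0026468072501065}
```

View pics/top0.png

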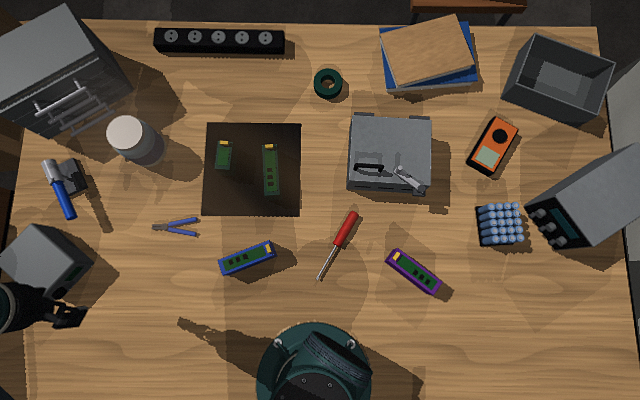

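View pics/scene0.png

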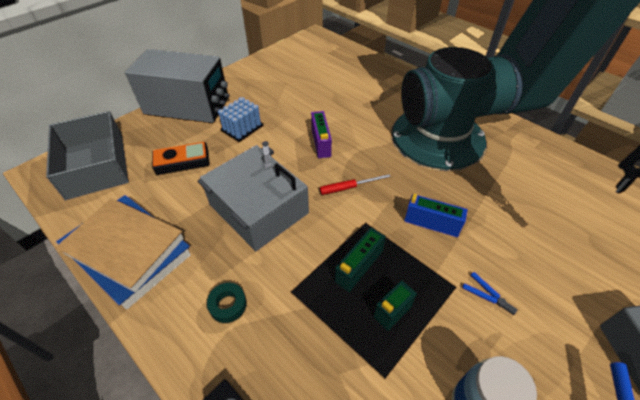

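The top view shows the green long pack at (270,170) and the short one at (223,154). The charging box is at (390,152), with its handle at (372,170) and peg near (403,172). Lookalikes are the blue pack (247,258), the purple pack (413,271), the open grey bin (558,80) and the grey cabinets; I choose (270,170) and (390,152). Next is one close crop with masks.

Run:
```python
from h import *
im=vision.grab_frame("top");m=vision.camera_model("top")
c=im[100:225,195:445];cv2.imwrite("pics/crop1.png",cv2.resize(c,None,fx=3.2,fy=3.2,interpolation=cv2.INTER_CUBIC))
hsv=cv2.cvtColor(im,cv2.COLOR_BGR2HSV)
R=lambda a:np.round(a,4)
def comps(mask,name,amin):
    n,l,s,c=cv2.connectedComponentsWithStats(mask.astype(np.uint8))
    for i in range(1,n):
        if s[i,4]>=amin: 
            pts=np.argwhere(l==i)[:,::-1].astype(np.float32);r=cv2.minAreaRect(pts)
            print(name,s[i],R(c[i]),R(cv2.boxPoints(r)).tolist())
box=np.zeros(im.shape[:2],bool);box[120:220,200:310]=1
H,S,V=cv2.split(hsv)
comps(box&(H>40)&(H<85)&(S>90)&(V>45),"green",40)
comps(box&(H>18)&(H<35)&(S>140)&(V>120),"yellow",8)
b=np.zeros_like(box);b[105:205,335:445]=1
comps(b&(S<40)&(V>90),"grey",30)
for y in (125,140,155,170,185): print(y,hsv[y,340:440:6].tolist()) if y in(140,) else None
```

```text
green [217 148  13  18 175] [223.0457 156.0629] [[217.0, 164.0], [219.1385040283203, 146.89230346679688], [229.10769653320312, 148.1385040283203], [226.96929931640625, 165.24620056152344]]
green [265 151  12  41 346] [270.4104 169.9335] [[264.0552978515625, 151.04969787597656], [274.3949890136719, 150.5054931640625], [276.50830078125, 190.6573944091797], [266.1686096191406, 191.20159912109375]]
yellow [220 141   8   3  24] [223.5 142. ] [[220.0, 141.0], [227.0, 141.0], [227.0, 143.0], [220.0, 143.0]]
yellow [265 144   8   4  28] [268.6071 145.5   ] [[265.0, 144.0], [272.0, 144.0], [272.0, 147.0], [265.0, 147.0]]
grey [ 349  115   83   75 4741] [391.725  147.8931] [[347.6459045410156, 184.6654052734375], [352.0234069824219, 114.62650299072266], [434.0155944824219, 119.7509994506836], [429.6382141113281, 189.78990173339844]]
grey [359 168  20   5  53] [369.1887 169.4906] [[358.7919921875, 170.07919311523438], [359.0989990234375, 167.00990295410156], [378.3070068359375, 168.93069458007812], [378.0, 172.0]]
140 [[16, 115, 182], [16, 119, 165], [108, 11, 113], [110, 7, 106], [110, 7, 108], [103, 16, 111], [90, 9, 110], [90, 10, 107], [105, 14, 113], [90, 7, 109], [98, 18, 112], [102, 11, 113], [100, 7, 116], [98, 9, 114], [100, 13, 117], [104, 22, 128], [14, 116, 75]]
```

View pics/crop1.png

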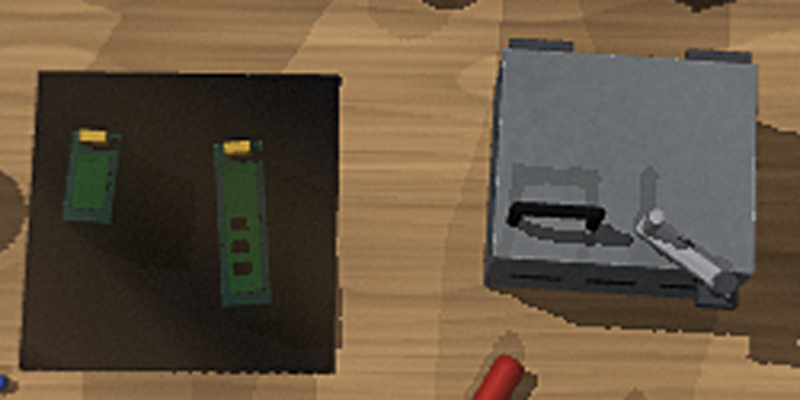

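The crop shows the lid corners, in crop pixels, at about (500,52), (755,66), (752,272) and (490,258). The handle runs (510,208)–(602,214), and the peg top is at (656,216) with its pivot near (725,285). The pack's top spans (215,145), (262,142), (222,304) and (270,303), with the socket at the back (+x) end.

Run:
```python
from h import *
m=vision.camera_model("top")
f=lambda x,y,z:onz(m,x/3.2+195-.3,y/3.2+100-.3,z)
L=[f(*p,.1035) for p in((500,52),(755,66),(752,272),(490,258))]
c=sum(L)/4; print("lid",np.round(L,4).tolist(),c)
for i in range(4): print(np.linalg.norm(L[i]-L[(i+1)%4]))
xa=(L[0]+L[1]-L[2]-L[3]);ya=(L[0]+L[3]-L[1]-L[2]);print("yaw",np.arctan2(xa[1],xa[0]),np.arctan2(-ya[0],ya[1]))
yaw=(np.arctan2(xa[1],xa[0])+np.arctan2(-ya[0],ya[1]))/2
ex=np.array([np.cos(yaw),np.sin(yaw)]);ey=np.array([-ex[1],ex[0]])
h1,h2=f(512,208,.1435),f(602,212,.1435);print("handle meas",(h1+h2)/2,np.linalg.norm(h1-h2),"pred",c[:2]+ex*(85-140)/1e3+ey*.055)
pv=c[:2]-.096*ex-.075*ey;print("pivot",pv,"meas",f(725,282,.118));a=yaw+np.deg2rad(55)
print("peg0",pv+.07*np.array([np.cos(a),np.sin(a)]),"meas",f(656,214,.148))
P=[f(*p,.071) for p in((215,145),(262,142),(270,303),(222,304))]
print("pack",sum(P)/4,[np.linalg.norm(P[i]-P[(i+1)%4]) for i in range(4)],P)
for px in [(223,142),(223,166)]: print("short",onz(m,*px,.071))
print(np.array(vision.camera_model("wrist")["extrinsics"]).round(3).tolist(),vision.camera_model("wrist")["fx"])
```

```text
lid [[0.6486, -0.0853, 0.1035], [0.64, -0.2852, 0.1035], [0.4745, -0.2772, 0.1035], [0.4824, -0.078, 0.1035]] [ 0.56138353 -0.1814378   0.1035    ]
0.2000892852595156
0.16565945941414856
0.19940905853199442
0.1663652941473676
yaw -0.04643455810036311 -0.04113249362398022
handle meas [ 0.51007523 -0.12449435  0.1435    ] 0.06625022210334869 pred [ 0.50884356 -0.12408318]
pivot [ 0.46219282 -0.25216405] meas [ 0.46330949 -0.25281028  0.118     ]
peg0 [ 0.50481446 -0.19663572] meas [ 0.50693959 -0.19639186  0.148     ]
pack [0.5156248  0.11604934 0.071     ] [np.float64(0.037588623760417696), np.float64(0.1316687659940097), np.float64(0.03745882560837611), np.float64(0.12990931946436768)] [array([0.57921789, 0.14023651, 0.071     ]), array([0.58236425, 0.1027798 , 0.071     ]), array([0.45114793, 0.0918738 , 0.071     ]), array([0.44976913, 0.12930724, 0.071     ])]
short [0.58551431 0.23987577 0.071     ]
short [0.52212829 0.23609784 0.071     ]
[[0.38, -0.89, -0.251, 0.136], [0.925, 0.366, 0.104, 0.512], [-0.001, -0.272, 0.962, 0.374], [0.0, 0.0, 0.0, 1.0]] 357.84885792843113
```

Box centre is about (0.5605,-0.1815), yaw -0.044; peg (0.506,-0.1965); handle (0.509,-0.124); pack (0.5155,0.116), yaw 0.083. Sizes and given offsets agree within about 4 mm, so I'm moving above the peg with the fingers closing along box x.

Emit:
{"api": "servo_tool", "payload": {
  "series": [
    [[0, 0, -0.0613, 0.0153, -0.0341, 0, 0.15], [0, 0, -0.0613, 0.0153, -0.0341, 0, 0.15], [0, 0, -0.0613, 0.0153, -0.0341, 0, 0.15], [0, 0, -0.0613, 0.0153, -0.0341, 0, 0.15], [0, 0, -0.0613, 0.0153, -0.0341, 0, 0.15]]
  ]
}}

```text
time_s: 0.57
position: [0.2761, 0.3135, 0.2311]
orientation: [0.342, 0.94, -0.0, -0.0]
force: [1.6, 0.7, 0.7]
finger_gap: 0.426
gripper_force: 0.0
```

Emit:
{"api": "servo_tool", "payload": {
  "series": [
    [[0, 0, -0.0613, 0.0153, -0.0341, 0, 0.15], [0, 0, -0.0613, 0.0153, -0.0341, 0, 0.15], [0, 0, -0.0613, 0.0153, -0.0341, 0, 0.15], [0, 0, -0.0613, 0.0153, -0.0341, 0, 0.15], [0, 0, -0.0613, 0.0153, -0.0341, 0, 0.15]]
  ]
}}

```text
time_s: 0.98
position: [0.3527, 0.1429, 0.2314]
orientation: [0.482, 0.876, 0.0, 0.0]
force: [0.3, 1.0, 1.6]
finger_gap: 0.424
gripper_force: 0.0
```

Emit:
{"api": "servo_tool", "payload": {
  "series": [
    [[0, 0, -0.0613, 0.0153, -0.0341, 0, 0.15], [0, 0, -0.0613, 0.0153, -0.0341, 0, 0.15], [0, 0, -0.0613, 0.0153, -0.0341, 0, 0.15], [0, 0, -0.0613, 0.0153, -0.0341, 0, 0.15], [0, 0, -0.0613, 0.0153, -0.0341, 0, 0.15]]
  ]
}}

```text
time_s: 1.4
position: [0.4292, -0.0279, 0.2313]
orientation: [0.61, 0.792, 0.0, 0.0]
force: [0.3, 1.1, 0.6]
finger_gap: 0.428
gripper_force: 0.0
```

Emit:
{"api": "servo_tool", "payload": {
  "series": [
    [[0, 0, -0.0613, 0.0153, -0.0341, 0, 0.15], [0, 0, -0.0613, 0.0153, -0.0341, 0, 0.15], [0, 0, -0.0613, 0.0153, -0.0341, 0, 0.15], [0, 0, -0.0613, 0.0153, -0.0341, 0, 0.15], [0, 0, -0.0613, 0.0153, -0.0341, 0, 0.15]]
  ]
}}

```text
time_s: 1.82
position: [0.5058, -0.1983, 0.231]
orientation: [0.724, 0.69, -0.0, -0.0]
force: [0.9, 0.9, -0.0]
finger_gap: 0.424
gripper_force: 0.0
```

Emit:
{"api": "servo_tool", "payload": {
  "series": [
    [[0, 0, 0, 0, 0, 0, 0.15], [0, 0, 0, 0, 0, 0, 0.15], [0, 0, 0, 0, 0, 0, 0.15]]
  ]
}}

```text
time_s: 2.07
position: [0.5052, -0.1961, 0.2309]
orientation: [0.723, 0.691, -0.0, -0.001]
force: [0.1, -0.4, -0.7]
finger_gap: 0.426
gripper_force: 0.0
```

Run:
```python
from h import *
m=vision.camera_model("wrist");im=vision.grab_frame("wrist");cv2.imwrite("pics/w1.png",im);s=bot.state();print(s["position"],s["orientation"],s["finger_gap"],s["joints"])
for n,p in dict(peg=(.506,-.1965,.148),h=(.509,-.124,.1435),piv=(.4625,-.252,.118)).items(): print(n,proj(m,p))
```

```text
[ 0.50511104 -0.19564172  0.23125612] [ 7.22538906e-01  6.91330203e-01  1.33003801e-06 -2.80982411e-04] 0.4226218394739395 [-5.20090000e-01  2.92250709e-01 -6.57831830e-03  1.27250546e+00
  1.61833492e-04  1.09484564e+00]
peg (np.float64(313.6917087232575), np.float64(208.56786789489385))
h (np.float64(313.34248443702865), np.float64(94.62481549630373))
piv (np.float64(261.5153860583304), np.float64(266.9440831554851))
```

View pics/w1.png

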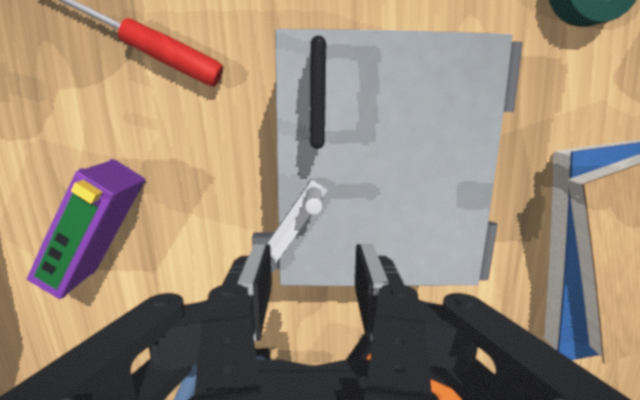

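The wrist view shows the peg top at (315,205), the handle bar from (318,40) to (318,145), the lid's left corners at (276,30) and (512,36), and its front-right corner at (281,285). These fall within 5 px of the predictions, so I'll refine.

Run:
```python
from h import *
m=vision.camera_model("wrist")
a=onz(m,276,30,.1035);b=onz(m,512,36,.1035);c=onz(m,281,285,.1035);d=onz(m,478,285,.1035)
print("corners",a,b,c,d,"lens",np.linalg.norm(a-b),np.linalg.norm(a-c)," yaws",np.arctan2(*(b-a)[1::-1]),np.arctan2(*(a-c)[1::-1])-np.pi/2, "ctr", (b+c)/2)
print("peg",onz(m,314.5,205,.148));h=[onz(m,318,40,.1435),onz(m,317.5,145,.1435)];print("handle",h,(h[0]+h[1])/2)
```

```text
corners [ 0.48473962 -0.07772363  0.1035    ] [ 0.65339021 -0.08687134  0.1035    ] [ 0.47491433 -0.27631236  0.1035    ] [ 0.64338021 -0.28485482  0.1035    ] lens 0.1688985018162454 0.19883163997864364  yaws -0.054187517801100676 -0.049435260264980574 ctr [ 0.56415227 -0.18159185  0.1035    ]
peg [ 0.50661334 -0.19370317  0.148     ]
handle [array([ 0.51312681, -0.09173459,  0.1435    ]), array([ 0.51022635, -0.15494595,  0.1435    ])] [ 0.51167658 -0.12334027  0.1435    ]
```

Emit:
{"api": "servo_tool", "payload": {
  "series": [
    [[0, 0, 0, 0.0004, 0.0003, -0.03, 0.15], [0, 0, 0, 0.0004, 0.0003, -0.03, 0.15], [0, 0, 0, 0.0004, 0.0003, -0.03, 0.15], [0, 0, 0, 0.0004, 0.0003, -0.019, 0.15], [0, 0, 0, 0, 0, 0, 0.15]]
  ]
}}

```text
time_s: 2.53
position: [0.5051, -0.193, 0.1194]
orientation: [0.722, 0.692, -0.001, -0.002]
force: [-0.5, 0.1, -0.4]
finger_gap: 0.424
gripper_force: 0.0
```

Run:
```python
from h import *
cv2.imwrite("pics/w2.png",vision.grab_frame("wrist"));s=bot.state();print(s["position"],s["force"])
```

```text
[ 0.50599983 -0.19365014  0.12157885] [-0.84763243  0.25339854  0.42589025]
```

View pics/w2.png

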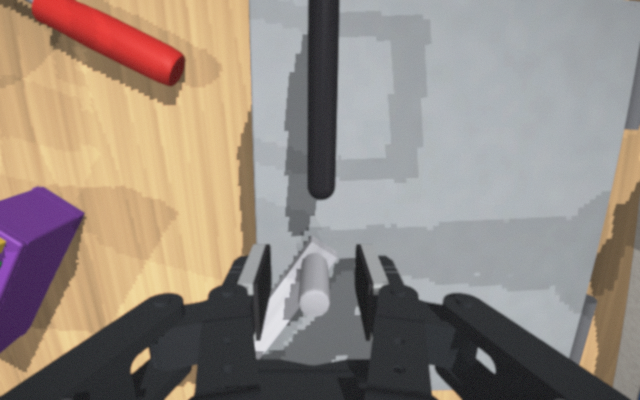

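The peg (315,290) stands centred between the fingers at (258,290) and (370,290). I'm swinging it along the arc, then lifting.

Emit:
{"api": "servo_tool", "payload": {
  "series": [
    [[0, 0, 0, -0.0088, 0.0056, 0, 0.15], [0, 0, 0, -0.0096, 0.0043, 0, 0.15], [0, 0, 0, -0.0101, 0.0027, 0, 0.15], [0, 0, 0, -0.0104, 0.0012, 0, 0.15], [0, 0, 0, -0.0105, -0.0003, 0, 0.15]]
  ]
}}

```text
time_s: 3.0
position: [0.4577, -0.1814, 0.1238]
orientation: [0.722, 0.691, 0.0, 0.001]
force: [1.6, 1.8, 0.8]
finger_gap: 0.422
gripper_force: 0.8
```

Emit:
{"api": "servo_tool", "payload": {
  "series": [
    [[0, 0, 0, -0.0103, -0.0019, 0, 0.15], [0, 0, 0, -0.01, -0.0035, 0, 0.15], [0, 0, 0, -0.0092, -0.0049, 0, 0.15], [0, 0, 0, -0.0085, -0.0062, 0, 0.15], [0, 0, 0, -0.0074, -0.0074, 0, 0.15]]
  ]
}}

```text
time_s: 3.42
position: [0.4113, -0.2063, 0.1223]
orientation: [0.723, 0.691, -0.0, -0.0]
force: [1.2, -0.1, -0.2]
finger_gap: 0.427
gripper_force: 0.5
```

Emit:
{"api": "servo_tool", "payload": {
  "series": [
    [[0, 0, 0, 0, 0, 0, 0.15], [0, 0, 0, 0.005, 0.004, 0, 0.15], [0, 0, 0, 0, 0, 0.03, 0.15], [0, 0, 0, 0, 0, 0.03, 0.15], [0, 0, 0, 0, 0, 0.03, 0.15]]
  ]
}}

```text
time_s: 3.83
position: [0.4175, -0.201, 0.2133]
orientation: [0.723, 0.691, -0.0, -0.001]
force: [1.4, 0.1, 0.5]
finger_gap: 0.425
gripper_force: 0.0
```

Run:
```python
from h import *
m=vision.camera_model("wrist");cv2.imwrite("pics/w3.png",vision.grab_frame("wrist"));s=bot.state();print(s["position"],s["force"],s["time_s"])
print([proj(m,p) for p in((.4639,-.2516,.118),(.5113,-.1238,.1435))])
```

```text
[ 0.41916098 -0.20214604  0.21854824] [-0.15311854 -0.07585231  6.35358581] 3.8833
[(np.float64(378.7558043184405), np.float64(266.28281066970015)), (np.float64(469.4682568050785), np.float64(79.18383815193164))]
```

View pics/w3.png

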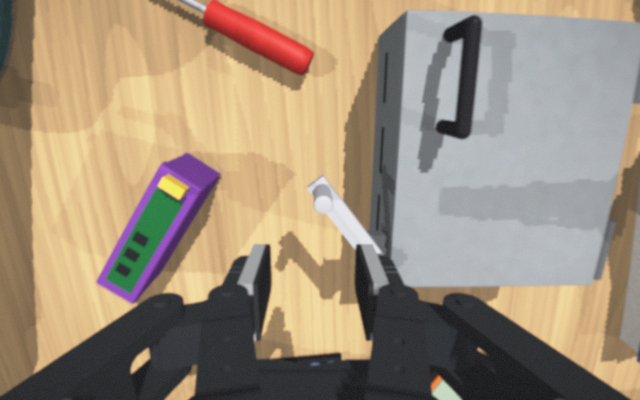

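The lever now points to the front (peg at (322,195)), well clear of the lid. Now the handle.

Emit:
{"api": "servo_tool", "payload": {
  "series": [
    [[0, 0, 0, 0.0231, 0.0195, 0, 0.15], [0, 0, 0, 0.0231, 0.0195, 0, 0.15], [0, 0, 0, 0.0231, 0.0195, 0, 0.15], [0, 0, 0, 0.0231, 0.0195, 0, 0.15], [0, 0, 0, 0, 0, 0, 0.15]]
  ]
}}

```text
time_s: 4.3
position: [0.5131, -0.1205, 0.2117]
orientation: [0.722, 0.692, 0.0, -0.0]
force: [0.7, -0.9, -0.6]
finger_gap: 0.428
gripper_force: 0.0
```

Run:
```python
from h import *
s=bot.state();print(s["position"],s["force"],s["time_s"])
```

```text
[ 0.51309542 -0.1205359   0.21172798] [ 0.65095509 -0.92786266 -0.61203569] 4.3
```

Emit:
{"api": "servo_tool", "payload": {
  "series": [
    [[0, 0, 0, -0.001, -0.002, -0.03, 0.15], [0, 0, 0, -0.001, -0.001, -0.03, 0.15], [0, 0, 0, 0, 0, -0.03, 0.15], [0, 0, 0, 0, 0, 0, 0.15], [0, 0, 0, 0, 0, 0, 0.15]]
  ]
}}

```text
time_s: 4.72
position: [0.5073, -0.1261, 0.1219]
orientation: [0.723, 0.691, -0.001, -0.001]
force: [1.0, -0.8, 0.7]
finger_gap: 0.423
gripper_force: 0.0
```

Emit:
{"api": "servo_tool", "payload": {
  "series": [
    [[0, 0, 0, 0, 0, 0, 1], [0, 0, 0, 0, 0, 0, 1], [0, 0, 0, 0, 0, 0, 1], [0, 0, 0, 0, 0, 0, 1], [0, 0, 0, 0, 0, 0, 1]]
  ]
}}

```text
time_s: 5.13
position: [0.511, -0.1271, 0.1244]
orientation: [0.723, 0.691, 0.002, 0.003]
force: [13.4, 0.8, -3.1]
finger_gap: 0.091
gripper_force: 58.4
```

Run:
```python
import numpy as np
p=np.linspace(0,1.54,21)+np.arctan2(43,140);x=-.1465*np.cos(p);z=.1465*np.sin(p)
for a,b in zip(np.diff(x),np.diff(z)): print(round(a*.9988,4),round(-.05*a,4),round(b,4))
```

```text
0.0037 -0.0002 0.0106
0.0045 -0.0002 0.0103
0.0053 -0.0003 0.0099
0.0061 -0.0003 0.0095
0.0068 -0.0003 0.009
0.0074 -0.0004 0.0085
0.0081 -0.0004 0.0079
0.0086 -0.0004 0.0072
0.0092 -0.0005 0.0065
0.0097 -0.0005 0.0058
0.0101 -0.0005 0.0051
0.0104 -0.0005 0.0043
0.0107 -0.0005 0.0034
0.011 -0.0005 0.0026
0.0111 -0.0006 0.0018
0.0112 -0.0006 0.0009
0.0113 -0.0006 0.0
0.0112 -0.0006 -0.0008
0.0111 -0.0006 -0.0017
0.011 -0.0005 -0.0026
```

Emit:
{"api": "servo_tool", "payload": {
  "series": [
    [[0, 0, 0, 0.0037, -0.0002, 0.0106, 1], [0, 0, 0, 0.0045, -0.0002, 0.0103, 1], [0, 0, 0, 0.0053, -0.0003, 0.0099, 1], [0, 0, 0, 0.0061, -0.0003, 0.0095, 1], [0, 0, 0, 0.0068, -0.0003, 0.009, 1]]
  ]
}}

```text
time_s: 5.55
position: [0.5354, -0.1282, 0.1731]
orientation: [0.723, 0.691, 0.001, 0.001]
force: [8.6, -3.9, -16.3]
finger_gap: 0.087
gripper_force: 58.1
```

Emit:
{"api": "servo_tool", "payload": {
  "series": [
    [[0, 0, 0, 0.0074, -0.0004, 0.0085, 1], [0, 0, 0, 0.0081, -0.0004, 0.0079, 1]]
  ]
}}

```text
time_s: 5.72
position: [0.5497, -0.129, 0.1893]
orientation: [0.723, 0.691, -0.0, 0.0]
force: [-1.2, -3.1, -9.9]
finger_gap: 0.088
gripper_force: 58.4
```

Forces are modest; continuing.

Emit:
{"api": "servo_tool", "payload": {
  "series": [
    [[0, 0, 0, 0.0086, -0.0004, 0.0072, 1], [0, 0, 0, 0.0092, -0.0005, 0.0065, 1], [0, 0, 0, 0.0097, -0.0005, 0.0058, 1], [0, 0, 0, 0.0101, -0.0005, 0.0051, 1], [0, 0, 0, 0.0104, -0.0005, 0.0043, 1]]
  ]
}}

```text
time_s: 6.13
position: [0.5969, -0.1314, 0.22]
orientation: [0.723, 0.691, -0.0, 0.001]
force: [-10.2, 0.3, 16.2]
finger_gap: 0.086
gripper_force: 61.8
```

Emit:
{"api": "servo_tool", "payload": {
  "series": [
    [[0, 0, 0, 0.0107, -0.0005, 0.0034, 1], [0, 0, 0, 0.011, -0.0005, 0.0026, 1], [0, 0, 0, 0.0111, -0.0006, 0.0018, 1], [0, 0, 0, 0.0112, -0.0006, 0.0009, 1]]
  ]
}}

```text
time_s: 6.47
position: [0.6419, -0.1337, 0.229]
orientation: [0.723, 0.691, 0.0, 0.002]
force: [-3.0, -2.4, -10.9]
finger_gap: 0.086
gripper_force: 60.6
```

Emit:
{"api": "servo_tool", "payload": {
  "series": [
    [[0, 0, 0, 0.0113, -0.0006, 0, 1], [0, 0, 0, 0.0112, -0.0006, -0.0008, 1], [0, 0, 0, 0.0111, -0.0006, -0.0017, 1], [0, 0, 0, 0.011, -0.0005, -0.0026, 1], [0, 0, 0, 0, 0, 0, 1]]
  ]
}}

```text
time_s: 6.88
position: [0.6884, -0.1361, 0.2226]
orientation: [0.723, 0.691, 0.001, 0.002]
force: [4.5, -2.7, 4.3]
finger_gap: 0.089
gripper_force: 64.9
```

Run:
```python
from h import *
cv2.imwrite("pics/s4.png",vision.grab_frame("scene"));s=bot.state();print(s["position"],s["force"],s["time_s"])
```

```text
[ 0.68808931 -0.13611729  0.22265977] [ 3.61849536 -1.62707417  4.43405668] 6.9333
```

View pics/s4.png

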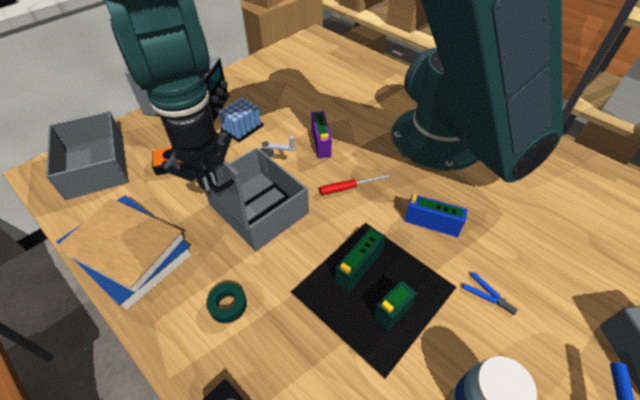

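The lid stands upright (about 1.53 by the arc) with the lever clear at (280,147). I'm releasing slightly, rising, and going to the pack.

Emit:
{"api": "servo_tool", "payload": {
  "series": [
    [[0, 0, 0, 0, 0, 0, 0.48], [0, 0, 0, 0, 0, 0, 0.48], [0, 0, 0, 0, 0, 0, 0.48], [0, 0, 0, 0, 0, 0.02, 0.48], [0, 0, 0, 0, 0, 0.03, 0.48]]
  ]
}}

```text
time_s: 7.35
position: [0.6849, -0.1352, 0.2692]
orientation: [0.723, 0.691, -0.001, -0.002]
force: [1.0, 0.2, 0.4]
finger_gap: 0.26
gripper_force: 0.0
```

Emit:
{"api": "servo_tool", "payload": {
  "series": [
    [[0, 0, 0, 0, 0, 0.04, 0.48], [0, 0, 0.113, -0.0115, 0.0168, 0, 0.48], [0, 0, 0.113, -0.0115, 0.0168, 0, 0.48], [0, 0, 0.113, -0.0115, 0.0168, 0, 0.48], [0, 0, 0.113, -0.0115, 0.0168, 0, 0.48]]
  ]
}}

```text
time_s: 7.77
position: [0.6394, -0.0677, 0.3108]
orientation: [0.547, 0.837, 0.0, 0.0]
force: [-0.2, -0.7, -0.7]
finger_gap: 0.265
gripper_force: 0.0
```

Emit:
{"api": "servo_tool", "payload": {
  "series": [
    [[0, 0, 0.113, -0.0115, 0.0168, 0, 0.48], [0, 0, 0.113, -0.0115, 0.0168, 0, 0.48], [0, 0, 0.113, -0.0115, 0.0168, 0, 0.48], [0, 0, 0.113, -0.0115, 0.0168, 0, 0.48], [0, 0, 0.113, -0.0115, 0.0168, 0, -1]]
  ]
}}

```text
time_s: 8.18
position: [0.5816, 0.0164, 0.3108]
orientation: [0.292, 0.956, -0.0, -0.0]
force: [0.5, 0.4, 0.3]
finger_gap: 0.386
gripper_force: 0.0
```

Emit:
{"api": "servo_tool", "payload": {
  "series": [
    [[0, 0, 0.113, -0.0115, 0.0168, 0, -1], [0, 0, 0.113, -0.0115, 0.0168, -0.02, -1], [0, 0, 0.113, -0.0115, 0.0168, -0.02, -1], [0, 0, 0.113, -0.0115, 0.0168, -0.02, -1], [0, 0, 0.113, -0.0115, 0.0168, 0, -1]]
  ]
}}

```text
time_s: 8.6
position: [0.5228, 0.1003, 0.2475]
orientation: [0.014, 1.0, -0.0, -0.002]
force: [-0.1, -0.8, -0.2]
finger_gap: 0.997
gripper_force: 0.0
```

Emit:
{"api": "servo_tool", "payload": {
  "series": [
    [[0, 0, 0.113, -0.0115, 0.0168, 0, -1], [0, 0, 0, 0, 0, 0, -1], [0, 0, 0, 0, 0, 0, -1]]
  ]
}}

```text
time_s: 8.85
position: [0.5131, 0.117, 0.251]
orientation: [-0.04, 0.999, -0.0, 0.0]
force: [-0.1, 0.3, -0.7]
finger_gap: 0.998
gripper_force: 0.0
```

Run:
```python
from h import *
m=vision.camera_model("wrist");im=vision.grab_frame("wrist");cv2.imwrite("pics/w5.png",im);s=bot.state();print(s["position"],s["orientation"],s["finger_gap"],s["joints"],s["time_s"])
H,S,V=cv2.split(cv2.cvtColor(im,cv2.COLOR_BGR2HSV))
n,l,st,c=cv2.connectedComponentsWithStats(((H>40)&(H<85)&(S>90)&(V>40)).astype(np.uint8))
for i in range(1,n):
    if st[i,4]>800:
        r=cv2.minAreaRect(np.argwhere(l==i)[:,::-1].astype(np.float32));b=cv2.boxPoints(r);w=np.array([onz(m,*q,.071) for q in b]);print(st[i],b.round(1).tolist(),w.round(4).tolist(),w.mean(0))
```

```text
[0.51365625 0.11639306 0.25088924] [-3.88791973e-02  9.99243886e-01 -5.86480174e-05  2.48729257e-04] 0.9979228071540974 [ 6.81152591e-02  2.60610657e-01  1.34382832e-03  1.31103568e+00
 -1.31782721e-04 -9.66277378e-03] 8.9
[ 290  104   46  143 4611] [[289.79998779296875, 104.30000305175781], [334.79998779296875, 103.5], [337.5, 245.3000030517578], [292.6000061035156, 246.10000610351562]] [[0.451, 0.0925, 0.071], [0.4471, 0.1317, 0.071], [0.58, 0.1471, 0.071], [0.5844, 0.1036, 0.071]] [0.51561997 0.11872032 0.071     ]
[ 395  175   62   78 2425] [[392.3999938964844, 242.39999389648438], [405.70001220703125, 171.1999969482422], [460.3999938964844, 181.5], [447.1000061035156, 252.60000610351562]] [[0.5728, 0.2001, 0.071], [0.5019, 0.2026, 0.071], [0.5073, 0.2555, 0.071], [0.5796, 0.2561, 0.071]] [0.54043015 0.22860051 0.071     ]
```

View pics/w5.png

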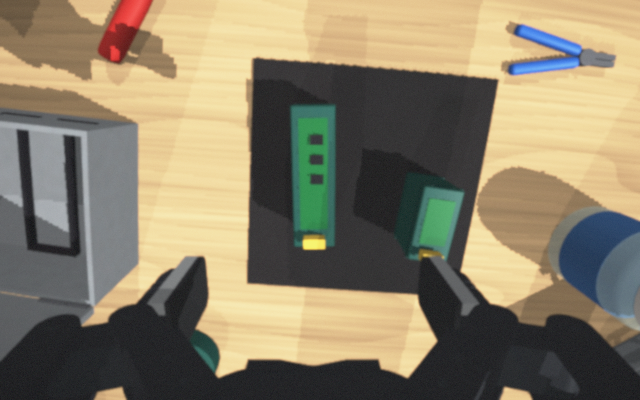

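The wrist view shows the long pack's top spanning (290,104)–(337,246) with the socket at (314,243), and the short pack apart at (435,220). The pack is at (0.5157,0.1177), yaw 0.09. I'm descending to z 0.03 and gripping.

Emit:
{"api": "servo_tool", "payload": {
  "series": [
    [[0, 0, 0.012, 0.002, 0.001, -0.03, -1], [0, 0, 0, 0, 0, -0.03, -1], [0, 0, 0, 0, 0, -0.03, -1], [0, 0, 0, 0, 0, -0.03, -1], [0, 0, 0, 0, 0, 0, -1]]
  ]
}}

```text
time_s: 9.32
position: [0.5136, 0.1164, 0.126]
orientation: [-0.044, 0.999, -0.0, -0.003]
force: [-1.1, -0.7, -0.4]
finger_gap: 1.002
gripper_force: 0.0
```

Emit:
{"api": "servo_tool", "payload": {
  "series": [
    [[0, 0, 0, 0, 0, -0.03, -1], [0, 0, 0, 0, 0, -0.03, -1], [0, 0, 0, 0, 0, -0.02, -1], [0, 0, 0, 0, 0, -0.02, -1], [0, 0, 0, 0, 0, 0, -1]]
  ]
}}

```text
time_s: 9.73
position: [0.515, 0.1168, 0.0289]
orientation: [-0.045, 0.999, -0.0, -0.002]
force: [-1.0, -0.5, -0.7]
finger_gap: 0.998
gripper_force: 0.0
```

Emit:
{"api": "servo_tool", "payload": {
  "series": [
    [[0, 0, 0, 0, 0, 0, 0.5], [0, 0, 0, 0, 0, 0, 0.5], [0, 0, 0, 0, 0, 0, 0.5], [0, 0, 0, 0, 0, 0, 0.5], [0, 0, 0, 0, 0, 0, 0.5]]
  ]
}}

```text
time_s: 10.15
position: [0.5166, 0.1175, 0.032]
orientation: [-0.046, 0.999, 0.0, 0.001]
force: [-1.1, 0.6, 10.5]
finger_gap: 0.462
gripper_force: 60.1
```

Emit:
{"api": "servo_tool", "payload": {
  "series": [
    [[0, 0, 0, 0, 0, 0.01, 1], [0, 0, 0, 0, 0, 0.02, 1], [0, 0, 0, 0, 0, 0.03, 1], [0, 0, 0, 0, 0, 0.035, 1], [0, 0, 0, 0, 0, 0.035, 1]]
  ]
}}

```text
time_s: 10.57
position: [0.5149, 0.1174, 0.1622]
orientation: [-0.046, 0.999, -0.0, -0.0]
force: [2.9, -0.3, -5.6]
finger_gap: 0.461
gripper_force: 61.7
```

Emit:
{"api": "servo_tool", "payload": {
  "series": [
    [[0, 0, -0.047, 0, -0.01, 0.01, 1], [0, 0, -0.047, 0, -0.03, 0, 1], [0, 0, -0.047, 0, -0.03, 0, 1], [0, 0, 0, 0, -0.02, 0, 1], [0, 0, 0, 0, 0, 0, 1]]
  ]
}}

```text
time_s: 10.98
position: [0.5156, 0.0244, 0.171]
orientation: [0.026, 1.0, -0.001, 0.0]
force: [0.3, 0.3, -4.6]
finger_gap: 0.465
gripper_force: 62.7
```

Run:
```python
from h import *
s=bot.state();print(s["position"],s["orientation"],s["finger_gap"],s["force"],s["time_s"])
t=vision.grab_frame("top");w=vision.grab_frame("wrist")
a=cv2.resize(t[90:215,280:440],(640,500),interpolation=cv2.INTER_CUBIC)
cv2.imwrite("pics/t6.png",a);cv2.imwrite("pics/w6.png",w)
```

```text
[0.51555301 0.02442209 0.17098281] [ 2.64265296e-02  9.99650603e-01 -5.45898484e-04  1.12511048e-04] 0.4648952670179956 [ 0.29557062  0.27187085 -4.60585251] 10.9833
```

View pics/t6.png

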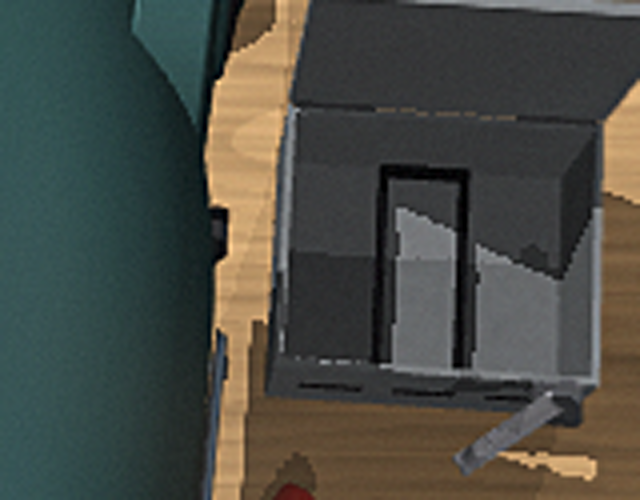

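View pics/w6.png

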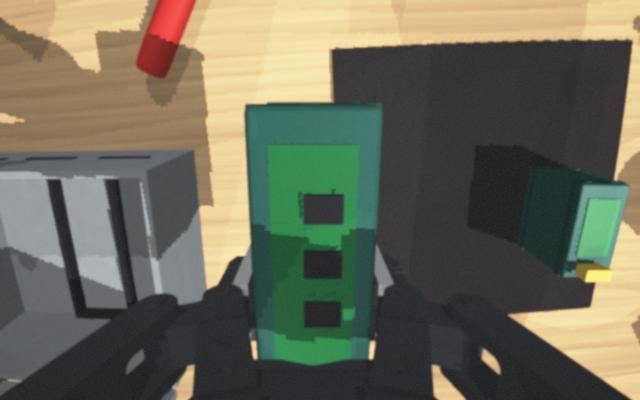

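The top crop shows the cradle's left ridge at x 378–390, its right ridge at 457–470 and its back ridge at y 165–180. The lid is upright and the lever points frontwards. The wrist view shows the pack held level, with its front top edge from (247,104) to (381,103).

Run:
```python
from h import *
m=vision.camera_model("top");f=lambda x,y,z:onz(m,280+x/4-.4,90+y/4-.4,z)
for n,p in dict(Lin=(391,270),Rin=(456,270),Lout=(377,270),Rout=(471,270),BL=(378,165),BR=(470,169),back_in=(424,180),back_out=(424,167)).items(): print(n,f(*p,.017))
print("walls L/R at y230",f(287,230,.095),f(601,230,.095), "front inner", f(440,372,.095))
w=vision.camera_model("wrist");z=.210
a,b=onz(w,247,104,z),onz(w,381,103,z);print("pack front",a,b,np.linalg.norm(a-b),(a+b)/2,"yaw",np.arctan2(-(b-a)[0],(b-a)[1]))
# cradle in wrist view: back ridge inner/outer corners
for n,p in dict(cL=(80,317),cR=(132,316),l_top=(50,180),r_top=(108,180)).items(): print(n,onz(w,*p,.017))
```

```text
Lin [ 0.56784304 -0.16293154  0.017     ]
Rin [ 0.56851459 -0.20660519  0.017     ]
Lout [ 0.5676973  -0.15352282  0.017     ]
Rout [ 0.56866835 -0.21668078  0.017     ]
BL [ 0.64181174 -0.15485994  0.017     ]
BR [ 0.63991128 -0.21739064  0.017     ]
back_in [ 0.63159558 -0.18600771  0.017     ]
back_out [ 0.64086481 -0.18613735  0.017     ]
walls L/R at y230 [ 0.56972734 -0.08710255  0.095     ] [ 0.57272153 -0.28325783  0.095     ] front inner [ 0.48022886 -0.18124903  0.095     ]
pack front [0.44745064 0.01262154 0.21      ] [0.44910811 0.0502778  0.21      ] 0.03769272280902904 [0.44827937 0.03144967 0.21      ] yaw -0.04398735715318608
cL [ 0.63944786 -0.20912162  0.017     ]
cR [ 0.63943403 -0.15500602  0.017     ]
l_top [ 0.5010246  -0.20319488  0.017     ]
r_top [ 0.5040604  -0.14946108  0.017     ]
```

Run:
```python
from h import *
m=vision.camera_model("top");g=cv2.cvtColor(vision.grab_frame("top"),cv2.COLOR_BGR2GRAY)
for r in (140,146,152,158,164,170): print(r,"ridges",g[r,370:402].tolist())
for r in (150,): print("walls",g[r,346:358].tolist(),g[r,422:436].tolist())
for c in (383,388): print("back",g[126:142,c].tolist(), "front",g[174:196,c].tolist())
w=vision.camera_model("wrist");g=cv2.cvtColor(vision.grab_frame("wrist"),cv2.COLOR_BGR2GRAY)
for r in (200,240,280): print("w",r,g[r,44:140].tolist())
```

```text
140 ridges [62, 60, 61, 68, 19, 20, 9, 66, 62, 58, 59, 59, 63, 60, 63, 57, 61, 63, 64, 63, 60, 60, 63, 65, 25, 0, 2, 51, 63, 58, 61, 63]
146 ridges [60, 59, 60, 70, 13, 17, 28, 64, 54, 131, 122, 122, 118, 117, 123, 120, 119, 120, 123, 128, 135, 51, 51, 66, 19, 7, 0, 69, 63, 60, 61, 59]
152 ridges [62, 60, 64, 69, 9, 15, 53, 65, 59, 47, 133, 123, 120, 121, 120, 120, 118, 120, 118, 119, 117, 117, 123, 136, 25, 12, 24, 64, 55, 134, 132, 134]
158 ridges [44, 43, 51, 35, 9, 14, 38, 46, 35, 114, 104, 102, 104, 103, 102, 102, 103, 102, 102, 103, 101, 102, 107, 118, 14, 11, 26, 47, 40, 36, 111, 108]
164 ridges [45, 44, 47, 23, 11, 18, 51, 41, 34, 113, 104, 104, 103, 102, 104, 104, 105, 102, 104, 105, 102, 103, 111, 83, 10, 9, 30, 44, 33, 112, 102, 102]
170 ridges [44, 50, 51, 7, 18, 21, 50, 44, 33, 113, 105, 105, 107, 107, 104, 106, 105, 103, 105, 106, 103, 106, 114, 51, 8, 12, 38, 46, 34, 113, 105, 108]
walls [159, 166, 81, 68, 117, 135, 73, 57, 60, 63, 65, 58] [36, 37, 25, 78, 83, 76, 119, 140, 103, 88, 92, 91, 91, 93]
back [54, 55, 53, 55, 54, 27, 8, 12, 0, 67, 62, 61, 60, 61, 60, 57] fro
[... 918 characters left out ...]
162, 163, 161, 163, 164, 162, 162, 162, 162, 160, 160, 162, 162, 162, 162, 163, 161, 162, 161, 160, 160, 160, 160, 161, 155, 140, 103, 73, 55, 48, 48, 48, 46, 38, 41, 43, 33, 37, 41, 59, 79, 87, 89, 90, 90, 87, 89, 86, 91, 91, 89, 86, 88, 88]
w 280 [105, 105, 108, 107, 103, 105, 103, 106, 105, 107, 101, 106, 104, 106, 105, 105, 107, 105, 105, 105, 96, 77, 52, 36, 38, 34, 37, 35, 30, 33, 26, 31, 26, 41, 67, 91, 104, 105, 105, 108, 106, 108, 111, 114, 120, 123, 123, 124, 135, 148, 161, 171, 175, 177, 177, 176, 178, 178, 179, 179, 178, 178, 179, 179, 180, 178, 179, 180, 177, 180, 179, 180, 183, 171, 151, 116, 82, 60, 50, 52, 47, 48, 39, 41, 41, 37, 38, 61, 88, 102, 109, 109, 110, 109, 107, 107]
```

Run:
```python
from h import *
m=vision.camera_model("top");w=vision.camera_model("wrist")
def rep(m,r,cp,cm):
    a=onz(m,cp,r,.017);b=onz(m,cm,r,.005);print(r,a,b,"width",a[1]-b[1],"ctr",(a+b)[:2]/2,"at x.563:",(a+b)[1]/2+.05*((a+b)[0]/2-.563))
rep(m,152,375.7,393.5);rep(m,164,375.2,393.2);rep(m,140,376.2,393.7)
rep(w,200,106.2,61.8);rep(w,240,112.3,69.8)
for n,v in (("back outer top",131.3),("back inner foot",134.6)): print(n,onz(m,385.5,v,.017 if "outer" in n else .005))
for v in (182.8,183.5): print("front wall inner",onz(m,385,v,.095))
```

```text
152 [ 0.58203057 -0.15863658  0.017     ] [ 0.5864819  -0.20879775  0.005     ] width 0.05016116681455901 ctr [ 0.58425623 -0.18371716] at x.563: -0.18265435008878186
164 [ 0.54857376 -0.15696559  0.017     ] [ 0.55264899 -0.20737534  0.005     ] width 0.05040974331204662 ctr [ 0.55061138 -0.18217047] at x.563: -0.18278989663456258
140 [ 0.61586396 -0.16032054  0.017     ] [ 0.62069134 -0.20995418  0.005     ] width 0.049633638330361995 ctr [ 0.61827765 -0.18513736] at x.563: -0.18237347494595954
200 [ 0.52214477 -0.15374826  0.017     ] [ 0.52303796 -0.20458346  0.005     ] width 0.050835206889383866 ctr [ 0.52259137 -0.17916586] at x.563: -0.18118629280803752
240 [ 0.55988884 -0.15604716  0.017     ] [ 0.56277802 -0.20641214  0.005     ] width 0.05036498322139016 ctr [ 0.56133343 -0.18122965] at x.563: -0.18131298117006156
back outer top [ 0.64100348 -0.18586728  0.017     ]
back inner foot [ 0.63586389 -0.18770283  0.005     ]
front wall inner [ 0.47954997 -0.1699353   0.095     ]
front wall inner [ 0.4777866  -0.16990956  0.095     ]
```

Four edge pairs give a 50 mm clear width, as stated, so the cradle is at (0.5625,-0.1825), yaw about -0.048. Moving over it.

Emit:
{"api": "servo_tool", "payload": {
  "series": [
    [[0, 0, 0, 0.0078, -0.0345, 0, 1], [0, 0, 0, 0.0078, -0.0345, 0, 1], [0, 0, 0, 0.0078, -0.0345, 0, 1], [0, 0, 0, 0.0078, -0.0345, 0, 1], [0, 0, 0, 0.0078, -0.0345, 0, 1]]
  ]
}}

```text
time_s: 11.6
position: [0.555, -0.1457, 0.1706]
orientation: [0.024, 1.0, 0.0, 0.0]
force: [1.9, 0.6, -4.7]
finger_gap: 0.466
gripper_force: 63.3
```

Emit:
{"api": "servo_tool", "payload": {
  "series": [
    [[0, 0, 0, 0.0078, -0.0345, 0, 1], [0, 0, 0, 0, 0, 0, 1], [0, 0, 0, 0, 0, 0, 1], [0, 0, 0, 0, 0, 0, 1]]
  ]
}}

```text
time_s: 11.93
position: [0.5625, -0.1787, 0.1703]
orientation: [0.025, 1.0, 0.0, -0.0]
force: [-0.0, -0.1, -5.0]
finger_gap: 0.465
gripper_force: 64.1
```

Run:
```python
from h import *
s=bot.state();print(s["position"],s["orientation"],s["force"],s["time_s"])
w=vision.camera_model("wrist");g=vision.grab_frame("wrist");cv2.imwrite("pics/w7.png",g)
H,S,V=cv2.split(cv2.cvtColor(g,cv2.COLOR_BGR2HSV))
for r in (110,140,170):
    c=np.where((S[r]>80)&(H[r]>40)&(H[r]<100))[0];c=c[(c>220)&(c<410)];print(r,c.min(),c.max())
G=cv2.cvtColor(g,cv2.COLOR_BGR2GRAY)
# front inner wall edge & ridge segments visible either side: predicted pixels
cx,cy,yw=.5625,-.1825,-.048
R=lambda x,y,z:tuple(np.round(proj(w,(cx+x-y*np.sin(yw)*1,cy+x*np.sin(yw)+y,z))).astype(int))
print("pred ridge + inner", [R(x,.025,.017) for x in(-.073,-.05,0)],"-",[R(x,-.025,.005) for x in(-.073,-.05,0)],"front wall top",R(-.08,0,.095))
for r in (60,75,90): print(r,G[r,230:410:3].tolist())
```

```text
[ 0.56247876 -0.17867763  0.17025706] [ 2.45902476e-02  9.99697515e-01  3.12537213e-04 -3.17613861e-04] [-0.02578167 -0.08420622 -5.00377404] 11.9333
110 246 381
140 247 380
170 248 379
pred ridge + inner [(np.int64(338), np.int64(94)), (np.int64(338), np.int64(123)), (np.int64(337), np.int64(183))] - [(np.int64(277), np.int64(94)), (np.int64(278), np.int64(122)), (np.int64(279), np.int64(180))] front wall top (np.int64(305), np.int64(79))
60 [121, 122, 123, 123, 121, 122, 121, 123, 123, 121, 122, 122, 124, 122, 122, 121, 122, 122, 123, 122, 121, 123, 123, 124, 123, 122, 123, 121, 121, 122, 121, 122, 124, 122, 123, 122, 124, 123, 124, 128, 130, 130, 132, 130, 131, 132, 136, 131, 177, 209, 211, 211, 211, 210, 210, 211, 212, 209, 210, 210]
75 [111, 112, 112, 114, 113, 114, 111, 114, 113, 115, 111, 96, 94, 98, 94, 94, 154, 168, 185, 188, 186, 186, 189, 190, 190, 190, 189, 188, 188, 188, 188, 189, 191, 189, 191, 190, 190, 187, 189, 186, 185, 186, 188, 188, 190, 190, 192, 191, 192, 190, 191, 192, 194, 192, 192, 191, 194, 195, 196, 197]
90 [166, 175, 174, 169, 164, 167, 167, 166, 166, 169, 159, 96, 93, 92, 68, 58, 55, 60, 58, 59, 57, 59, 61, 58, 60, 61, 58, 59, 59, 59, 61, 60, 58, 57, 61, 60, 57, 57, 57, 87, 96, 95, 91, 96, 96, 97, 94, 96, 96, 93, 94, 95, 94, 94, 96, 93, 95, 95, 94, 93]
```

Emit:
{"api": "servo_tool", "payload": {
  "series": [
    [[0, 0, 0, 0, -0.0048, 0, 1], [0, 0, 0, 0, 0, -0.02, 1], [0, 0, 0, 0, 0, -0.025, 1], [0, 0, 0, 0, 0, -0.025, 1], [0, 0, 0, 0, 0, -0.02, 1]]
  ]
}}

```text
time_s: 12.4
position: [0.5621, -0.1834, 0.0792]
orientation: [0.024, 1.0, 0.0, -0.0]
force: [0.1, -0.5, -5.5]
finger_gap: 0.458
gripper_force: 64.2
```

Emit:
{"api": "servo_tool", "payload": {
  "series": [
    [[0, 0, 0, 0, 0, -0.02, 1], [0, 0, 0, 0, 0, -0.006, 1], [0, 0, 0, 0, 0, 0, 1], [0, 0, 0, 0, 0, 0, 1]]
  ]
}}

```text
time_s: 12.73
position: [0.5629, -0.1841, 0.0553]
orientation: [0.025, 1.0, -0.0, 0.0]
force: [0.5, -0.6, -5.4]
finger_gap: 0.463
gripper_force: 63.8
```

Emit:
{"api": "servo_tool", "payload": {
  "series": [
    [[0, 0, 0, 0, 0, -0.004, 1], [0, 0, 0, 0, 0, -0.004, 1], [0, 0, 0, 0, 0, -0.004, 1], [0, 0, 0, 0, 0, 0, 1], [0, 0, 0, 0, 0, 0, 1]]
  ]
}}

```text
time_s: 13.15
position: [0.5624, -0.1844, 0.0424]
orientation: [0.025, 1.0, 0.0, -0.0]
force: [-0.4, -0.3, -5.8]
finger_gap: 0.463
gripper_force: 64.0
```

Emit:
{"api": "servo_tool", "payload": {
  "series": [
    [[0, 0, 0, 0, 0, -0.003, 1], [0, 0, 0, 0, 0, -0.003, 1], [0, 0, 0, 0, 0, 0, 1], [0, 0, 0, 0, 0, 0, 1]]
  ]
}}

```text
time_s: 13.48
position: [0.5624, -0.1843, 0.0363]
orientation: [0.025, 1.0, 0.0, -0.0]
force: [-0.3, -0.5, -4.1]
finger_gap: 0.461
gripper_force: 64.0
```

Emit:
{"api": "servo_tool", "payload": {
  "series": [
    [[0, 0, 0, 0, 0, -0.0015, 1], [0, 0, 0, 0, 0, 0, 1], [0, 0, 0, 0, 0, 0, 1]]
  ]
}}

```text
time_s: 13.73
position: [0.5625, -0.1844, 0.0349]
orientation: [0.025, 1.0, 0.0, -0.0]
force: [-0.0, -0.5, -5.1]
finger_gap: 0.457
gripper_force: 64.0
```

Emit:
{"api": "servo_tool", "payload": {
  "series": [
    [[0, 0, 0, 0, 0, -0.001, 1], [0, 0, 0, 0, 0, 0, 1], [0, 0, 0, 0, 0, 0, 1]]
  ]
}}

```text
time_s: 13.98
position: [0.5626, -0.1844, 0.0341]
orientation: [0.025, 1.0, -0.0, 0.0]
force: [-0.2, 0.1, -3.1]
finger_gap: 0.461
gripper_force: 64.4
```

Emit:
{"api": "servo_tool", "payload": {
  "series": [
    [[0, 0, 0, 0, 0, -0.001, 1], [0, 0, 0, 0, 0, 0, 1], [0, 0, 0, 0, 0, 0, 1]]
  ]
}}

```text
time_s: 14.23
position: [0.5626, -0.1844, 0.034]
orientation: [0.025, 1.0, -0.0, 0.0]
force: [-5.5, 1.5, 12.8]
finger_gap: 0.462
gripper_force: 66.0
```

Contact is at exactly the expected height (0.034), so the pack is home on the floor. Releasing and rising.

Emit:
{"api": "servo_tool", "payload": {
  "series": [
    [[0, 0, 0, 0, 0, 0, 0.02], [0, 0, 0, 0, 0, 0, -0.1], [0, 0, 0, 0, 0, 0, -0.3], [0, 0, 0, 0, 0, 0, -0.4], [0, 0, 0, 0, 0, 0, -0.4]]
  ]
}}

```text
time_s: 14.65
position: [0.5626, -0.1844, 0.0329]
orientation: [0.025, 1.0, 0.0, 0.0]
force: [0.3, 0.1, 0.1]
finger_gap: 0.697
gripper_force: 0.0
```

Emit:
{"api": "servo_tool", "payload": {
  "series": [
    [[0, 0, 0, 0, 0, 0.015, -0.4], [0, 0, 0, 0, 0, 0.03, -0.4], [0, 0, 0, 0, 0, 0.04, -0.4], [0, 0, 0, 0, 0, 0.04, -0.4], [0, 0, 0, 0, 0, 0.04, -0.4]]
  ]
}}

```text
time_s: 15.07
position: [0.5621, -0.1842, 0.1998]
orientation: [0.025, 1.0, 0.0, -0.0]
force: [0.8, -0.3, 0.5]
finger_gap: 0.705
gripper_force: 0.0
```

Emit:
{"api": "servo_tool", "payload": {
  "series": [
    [[0, 0, 0, -0.02, 0.03, 0.02, -0.4], [0, 0, 0, -0.02, 0.04, 0.02, -0.4], [0, 0, 0, -0.02, 0.04, 0, -0.4], [0, 0, 0, -0.02, 0.04, 0, -0.4], [0, 0, 0, -0.02, 0.04, 0, -0.4]]
  ]
}}

```text
time_s: 15.48
position: [0.4685, -0.0073, 0.2352]
orientation: [0.025, 1.0, -0.0, 0.0]
force: [1.3, 0.2, 1.2]
finger_gap: 0.7
gripper_force: 0.0
```

Emit:
{"api": "servo_tool", "payload": {
  "series": [
    [[0, 0, 0, -0.01, 0.04, 0, -0.4], [0, 0, 0, 0, 0.04, 0, -0.4], [0, 0, 0, 0, 0.03, 0, -0.4], [0, 0, 0, 0, 0, 0, -0.4], [0, 0, 0, 0, 0, 0, -0.4]]
  ]
}}

```text
time_s: 15.9
position: [0.4594, 0.1026, 0.235]
orientation: [0.023, 1.0, -0.0, 0.0]
force: [0.7, -0.9, 0.3]
finger_gap: 0.697
gripper_force: 0.0
```

Run:
```python
from h import *
s=bot.state();print(s["position"],s["force"],s["time_s"])
m=vision.camera_model("top");im=vision.grab_frame("top");cv2.imwrite("pics/t8.png",im)
H,S,V=cv2.split(cv2.cvtColor(im,cv2.COLOR_BGR2HSV))
k=((H>40)&(H<90)&(S>80)&(V>30)).astype(np.uint8);k[:, :345]=0;k[:,440:]=0;k[:100]=0;k[210:]=0
n,l,st,c=cv2.connectedComponentsWithStats(k)
for i in range(1,n):
    if st[i,4]>30:
        b=cv2.boxPoints(cv2.minAreaRect(np.argwhere(l==i)[:,::-1].astype(np.float32)));print(st[i]);w=np.array([onz(m,*q,.073) for q in b]);print(w.round(4).tolist(),w.mean(0))
y=np.argwhere((H>18)&(H<35)&(S>140)&(V>100));y=y[(y[:,1]>345)&(y[:,1]<440)&(y[:,0]>100)&(y[:,0]<200)];print("yellow",y.mean(0)[::-1],onz(m,*y.mean(0)[::-1],.085))
g=cv2.cvtColor(im,cv2.COLOR_BGR2GRAY)
for z in(.005,.017,.073): print("box ctr px",proj(m,(.5625,-.1825,z)))
for r in (140,152,164): print(r,g[r,365:408].tolist())
```

```text
[0.45939573 0.10264683 0.23501557] [ 0.67021334 -0.93686329  0.2901939 ] 15.9
[378 134  20  46 731]
[[0.4941, -0.154, 0.073], [0.6134, -0.1593, 0.073], [0.6124, -0.2074, 0.073], [0.4932, -0.2011, 0.073]] [ 0.55328532 -0.1804507   0.073     ]
yellow [390.38235294 130.35294118] [ 0.61890348 -0.18717611  0.085     ]
box ctr px (np.float64(383.96643736625447), np.float64(160.3539382911927))
box ctr px (np.float64(384.6595636445459), np.float64(159.1265066682875))
box ctr px (np.float64(388.1041231729732), np.float64(153.02729290752012))
140 [62, 62, 60, 64, 58, 62, 61, 63, 64, 23, 17, 10, 71, 71, 27, 30, 27, 36, 50, 46, 57, 60, 59, 59, 59, 60, 61, 59, 60, 64, 40, 50, 24, 60, 62, 59, 64, 63, 59, 60, 62, 62, 60]
152 [60, 62, 65, 63, 60, 59, 61, 61, 68, 11, 17, 53, 65, 50, 29, 30, 21, 59, 45, 50, 67, 35, 12, 12, 14, 13, 17, 64, 62, 64, 45, 46, 37, 67, 65, 60, 59, 63, 62, 58, 61, 60, 60]
164 [45, 48, 49, 46, 47, 46, 46, 48, 21, 18, 22, 51, 47, 32, 31, 33, 31, 52, 49, 50, 62, 64, 67, 64, 63, 63, 59, 63, 59, 59, 44, 49, 33, 46, 47, 46, 44, 49, 47, 46, 46, 46, 45]
```

The pack stands inside the ridges: floor shows between the left ridge and the pack, and the socket is at x 0.619. The seating height matched and the arm is clear. Handing in.

```bash
python3 -c "
from cell import bot
print(bot.finish_job())"
```

```text
the job is handed in; nothing more can be done
None
```

I swung the latch clear, raised the lid to about upright (1.53 rad by the arm's path) and set the long green pack upright in the cradle. The short pack was not touched, and the job was handed in at about 16 s of robot time; no verdict came back.

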